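# Close the steriliser and start the cycle

## Task

The instruments are loaded, so get the steriliser running: with your fingertips alone, push the lid of the instrument box in the open drawer right down shut, then push the drawer fully home, and then press the larger (start) of the two round buttons on top. Push gently enough that the grip standing in the drawer stays upright; do not grip or lift anything, do not press the small stop button, and leave the things standing around it where they are.

Things in the scene. Friction and masses are not known exactly. Their poses are not given: they have to be found in the camera images.
- steriliser: white drawer-type hot-air steriliser, fixed: 240 deep (x) x 320 wide (y) x 128 high, origin at the centre of its underside, front facing its -x. Front plane at x = -120 mm, drawer mouth from z = 20 to 83, flat top at z = 128. On the top at x = -90, left to right: a black dial with a bar grip (y = 95; 38 across, 20 high), the small stop button (y = -5) and the larger start button (y = -65), both white
- drawer (a joint): sliding drawer, in m: 0 fully shut, up to 0.145 open, sliding out along the steriliser's -x. Moves under a push of 3 to 5 N and stays where it is left. White front panel 316 wide, 14 thick, from z = 16 to z = 84 mm; inside, a flat steel floor at z = 26 with 26 mm walls, and on its left (+y) half a fixed steel instrument box, 80 (x) x 130 (y) mm, rim at z = 68
- handle (a point): middle of the drawer's bar handle: a 10 mm round steel bar, 120 mm long along the steriliser's y, its axis 26 mm in front of the panel and 52 mm above the table
- lid (a joint): lid of the instrument box, in rad: 0 shut (level, on the box), about 1.57 upright, up to 1.95 leaning towards the drawer front. A stiff hinge: it stays where it is left, does not fall shut, and turns under less than 3 N at its free edge
- lid_hinge (a point): middle of the lid's hinge line, which runs along the steriliser's y on the rim of the box nearest to the drawer front, 14 mm behind that panel and 68.5 mm above the table. The lid's flat plate is 132 wide (y), 81 long from the hinge, 3 thick, with a raised panel and its upper face 3 to 4 mm above the hinge line when shut; it extends from the hinge towards the steriliser when shut. Push it over from the drawer-front side
- lid_edge (a point): middle of the lid's free edge, 81 mm from the hinge, on its upper (outer) face; a 9 mm tab, 40 wide, stands out beyond it. When shut this point is at about 71.5 mm above the table
- start (a joint): start push button, in m: 0 up, 0.006 fully down (5 N), springs back. It counts as pressed beyond 0.004
- start_top (a point): centre of the top of the start button, the larger one: round, 28 mm across, pressed straight down
- stop (a joint): stop push button, in m: 0 up, 0.005 fully down, springs back; not to be pressed
- stop_top (a point): centre of the top of the stop button, the smaller one: 16 mm across, 60 mm beside the start button
- drawer_floor (a point): point on the upper face of the drawer floor, in the strip to the right (-y) of the box; axes as the steriliser's
- grip: knurled round aluminium machine grip, 25 across, 45 high, standing loose on the drawer floor beside the box; origin at the centre of its underside
- tweezers: steel tweezers, 97 x 12 x 6 mm, lying loose on the drawer floor; origin at the middle of the underside
- ink_a: small ink bottle, 33 across, 94 high, on the table beside the steriliser; origin at the centre of its underside
- ink_b: another such ink bottle
- swab_jar: glass jar with a steel cap, 68 across, 85 high; origin at the centre of its underside
- rinse_cup: steel cup, 62 across, 55 high; origin at the centre of its underside
- soap_bottle: soap bottle, 58 across, 160 high; origin at the centre of its underside
- tape: roll of paper tape, 80 across, 24 high, lying on the rear part of the steriliser's top; origin at the centre of its underside

How it is judged:
By the outcome, as a careful person would: the job done as asked, in the order asked, and still so for the second after the job is handed in, with the robot touching nothing.
It also fails if it takes over 58 s, if anything falls off the work surface, if the arm or the gripper's body presses on something with over 40 N, if the wrist force passes 120 N, or if a joint passes its speed limit or range.

## Robot

A 6-joint arm with a two-finger parallel gripper is mounted at the origin on the work surface. World frame = base frame: x ahead of the robot, y to its left, z up, the work surface at z = 0. Lengths are in m, angles in rad, forces in N, time in s.
With the tool pointing down it reaches from about 0.35 to 0.875 m from the base axis. Payload 4.2 kg.
Tool frame: the origin (TCP) lies at the very end of the fingers, on their centre line; the grasp point (between the pads) lies 19 mm behind it; z points along the fingers, x is the direction in which the jaws open and shut, and the axes are right-handed (so a half turn about z gives the same grasp; the last joint's range is limited). The gripper opens to 85 mm and grips with 20 to 120 N. Pads are 22 mm wide; open, the fingers measure 114 mm over their backs; the gripper's body (76 mm by 85 mm) begins 54 mm behind the grasp point. The pads swing forward as they close: fully open they stand 13 mm farther back than shut.
Start: joints at [1.58, 0.385, 0.008, 0, -1.194, -0.259], TCP at [0.154, 0.606, 0.231] pointing down, gripper open.
Joint ranges: [-3.14, 3.14], [-1.21, 2.06], [-1.07, 1.41], [-3.16, 2.05], [-2.99, -0.16], [-3.1, 3.1]. Speed limits (rad/s): [2.79, 2.79, 3.14, 3.14, 3.14, 3.14].

## Interface

Orientations are given as [roll, pitch, yaw] about the fixed x, y, z axes, in that order (R = Rz(yaw) Ry(pitch) Rx(roll)).
In Python, from bench import arm, viewer, finder gives the robot as it stands.
- The arm moves only by the tool move_arm, never from a script. Its argument "series" is a list that holds one entry, the list of rows, each a list of 5 numbers: the finger opening in m, from 0 to 0.0854, then the shift along the tool's x, y, z in m, then the turn about the tool's z in rad. In form: [[[jaw, dx, dy, dz, twist], ...]]. A call has 1 to 5 rows; each row shifts and turns the commanded pose from where the row before left it, along the tool's axes as they then stand; what a row does not reach is not made up. A row lasts 1/12 s, in which the tool goes at most 41.7 mm and 7.16 degrees, less where a joint would pass 70% of its speed; a pose out of reach is approached as far as the arm can. A call with a gripper value outside its range is refused whole. The fingers move at their own pace and stop on an object; "squeeze" is the grip in N (left out, the last holds). Time passes only in rows, so rows that do not move let the fingers close. It gives the time, the measured TCP pose, the force and the opening at its end, in the units of the state.
- arm.observe(): the state, without advancing time (a new reading comes with each control period).
- viewer.snapshot(name): name is "scene" or "top" or "wrist"; returns a dict with "frame" (400x640x3 uint8, red, green, blue), "range_z" (400x640 float32, m along the optical axis (not along the pixel's ray), 0 where there is no reading), "camera_matrix" (3x3 intrinsics, pixels), "R" (3x3) and "t" (3): a world point X has camera coordinates R X + t. Camera axes: x right, y down, z forward; pixel columns grow to the right and rows downward; lengths in m; the calibration is good to about 2 mm. A picture is of the moment at which its call begins.
- arm.hand_in(): hands the job in, once; it reports no verdict.
Trained networks look in a picture, given as the dict that the camera call returned (one of the last four; its "shot" number tells which), for a name from the list of things; names that differ only in an ending like _2 or _b are one class to them, and where a whole thing is asked for, a point or a joint stands for the part that bears it (a point fixed in the world has none). Each returns a list of dicts, best first, with "confidence" (0 to 1); they miss things now and then, are a little off and sometimes report something else, mostly with a low value. They report only what shows in the picture. A call takes as long as a camera call.
- finder.search_frame(query, picture): "location" ([x, y, z] in m, in world coordinates, good to about 4 mm: the middle of the surface that is visible of it).
- finder.pinpoint(query, picture): "location" ([x, y, z] in m, in world coordinates, good to about 4 mm: a listed point, or the origin of a listed thing).
The state is a dict: "time_s": time; "joint_pos": joint angles; "dq": joint speeds; "joint_torque": joint torques, N m; "ee_pos": TCP position; "tcp_rot": TCP orientation; "force": force on the tool from outside, world axes, zero at the start; "ft_torque": the same for the moment, N m; "gripper_width": finger opening in m.
Only numpy, scipy, OpenCV 4.12 (cv2) and the standard library are available. Lean on these libraries where they do the work, as an engineer would, in place of code of your own. Each camera call takes 0.05 s, during which the arm holds its last target.

## Working session

There is one attempt and no reset: what is moved stays moved. The work goes in short steps, Python scripts to look and compute and a tool call to move; the robot and the scene stay as the last step left them, time stands still between calls to the robot, and variables do not carry over. Pictures are saved under pics/ and viewed, and the job is handed in when it is done.

Besides the shell and the picture viewer there is one more tool, called after "Call:" as name(argument=value, ...), one argument or row to a line, values as JSON. move_arm: Moves the arm, as the interface text tells. Its arguments: {"type":"object","properties":{"series":{"type":"array","items":{"type":"array","items":{"type":"array","items":{"type":"number"}}}},"squeeze":{"type":"number"}},"required":["series"]}

```bash
ls; mkdir -p pics
python3 - <<'E'
from bench import arm, viewer, finder
import cv2
s=arm.observe(); print(s)
for n in ["scene","top"]:
    p=viewer.snapshot(n); cv2.imwrite(f"pics/{n}0.png",p["frame"][:,:,::-1])
    print(n,p["camera_matrix"].tolist(),p["R"].tolist(),p["t"].tolist())
    for q in ["steriliser","handle","lid_hinge","lid_edge","start_top","stop_top","drawer_floor","grip","tweezers","ink_a","swab_jar","rinse_cup","soap_bottle","tape"]:
        print(q,[([round(float(v),4) for v in d["location"]],round(d["confidence"],2)) for d in finder.pinpoint(q,p)[:3]])
E
```

```text
pics
{'time_s': 0.0, 'joint_pos': array([ 1.57959897e+00,  3.85538684e-01,  6.62910182e-03, -4.76930137e-04,
       -1.19402569e+00, -2.58596573e-01]), 'dq': array([-1.11787319e-03,  6.95373769e-04,  3.40396477e-05,  2.45704524e-05,
        7.41869474e-04,  1.26639556e-03]), 'joint_torque': array([ 3.77306324e-04, -3.92284799e+01,  1.88399041e+01,  4.18596670e+00,
       -4.51592627e-03,  9.28195590e-06]), 'ee_pos': array([0.15434811, 0.60503361, 0.23023694]), 'tcp_rot': array([-3.14147403e+00, -2.18117381e-03, -1.82076633e+00]), 'force': array([ 0.38517975, -0.44022015,  1.09180491]), 'ft_torque': array([ 0.04304375, -0.00249926,  0.02748405]), 'gripper_width': 0.08535640933600655}
scene [[377.3487341510113, 0.0, 321.30466489609495], [0.0, 377.3487341510113, 201.42113774117698], [0.0, 0.0, 1.0]] [[0.7342663649464766, 0.6785668632659475, -0.019997934535862346], [0.44985472579222346, -0.5084199153683618, -0.7342614761372348], [-0.5084128548637329, 0.5301473396464801, -0.6785721533301146]] [-0.4637674484854714, -0.17845152196327074, 1.2702028603383337]
steriliser [([0.7222, -0.0308, 0.
[... 1273 characters left out ...]
5), ([0.4465, -0.1051, 0.0523], 0.25)]
lid_edge [([0.4619, -0.0411, 0.1453], 0.66)]
start_top []
stop_top [([0.6408, -0.0604, 0.1496], 0.48), ([0.5454, -0.3094, 0.0024], 0.25), ([0.4792, -0.0356, 0.0659], 0.18)]
drawer_floor [([0.5983, -0.1375, 0.0251], 0.79), ([0.6403, -0.0584, 0.1496], 0.61)]
grip [([0.5696, -0.1364, 0.0235], 0.59)]
tweezers [([0.6085, -0.1916, 0.0275], 0.47)]
ink_a [([0.4719, 0.1432, 0.0001], 0.44)]
swab_jar [([0.5423, -0.3094, 0.0031], 0.77)]
rinse_cup [([0.7032, -0.2747, -0.0006], 0.8), ([0.6297, -0.3025, -0.0023], 0.2)]
soap_bottle [([0.5709, 0.1724, -0.0008], 0.9), ([0.4763, 0.1434, 0.002], 0.68)]
tape [([0.75, 0.0261, 0.1334], 0.97), ([0.6098, -0.1919, 0.0272], 0.3)]
```

View pics/scene0.png

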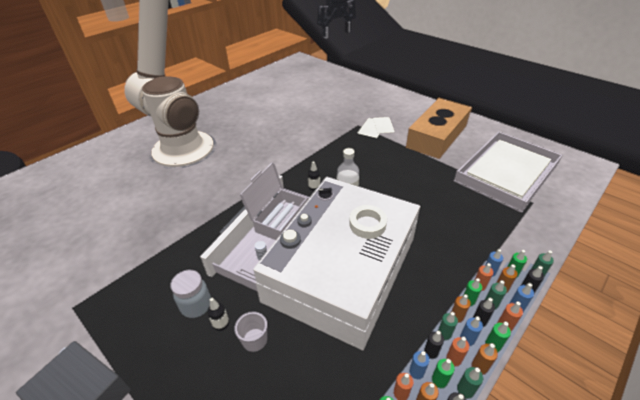

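View pics/top0.png

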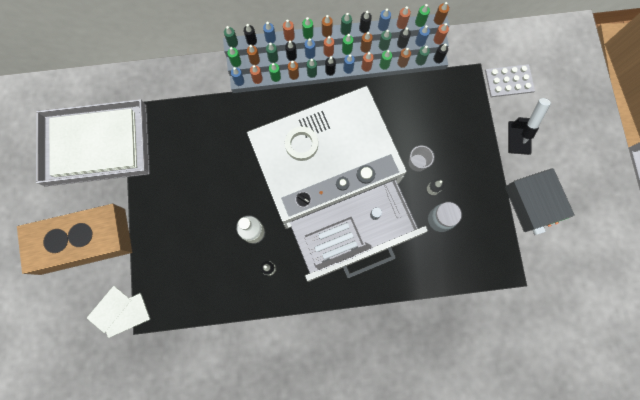

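The scene view shows the drawer open with the lid leaning to the front at about (262,188), start button at (290,237), and stop at (305,219). The top view shows the grip at (376,213), the handle at (370,262), and soap and ink bottles left of the drawer at (250,230) and (268,268). Next I'll fit the steriliser pose from the depth data.

```bash
cat > h.py <<'E'
import numpy as np, cv2
def cloud(p):
    d=p["range_z"]; K=p["camera_matrix"]; v,u=np.mgrid[:d.shape[0],:d.shape[1]]
    c=np.stack([(u-K[0,2])/K[0,0]*d,(v-K[1,2])/K[1,1]*d,d],-1)
    X=(c-p["t"])@p["R"]; X[d<=0]=np.nan
    return X
E
python3 - <<'E'
from bench import arm, viewer, finder
from h import *
for n in ["top","scene"]:
    p=viewer.snapshot(n); X=cloud(p)
    np.savez(f"{n}0.npz",X=X,f=p["frame"])
    roi=(X[...,0]>.4)&(X[...,0]<.95)&(abs(X[...,1]+.03)<.3)
    m=roi&(abs(X[...,2]-.128)<.006)
    P=X[m]; m8=m.astype(np.uint8)
    k,l,st,_=cv2.connectedComponentsWithStats(m8); i=1+st[1:,4].argmax(); P=X[l==i]
    r=cv2.minAreaRect((P[:,:2]*1000).astype(np.float32)); print(n,len(P),np.median(P[:,2]),r)
    # front normal via box corners
    print(cv2.boxPoints(r).round(1).tolist())
    for q in ["start_top","stop_top","lid_edge","lid_hinge","handle","grip"]:
        print(q,[([round(float(v),4) for v in d["location"]],round(d["confidence"],2)) for d in finder.pinpoint(q,p)[:2]])
    # crop enlarged
    f=p["frame"][:,:,::-1]
    c=f[140:300,240:440] if n=="top" else f[150:310,190:390]
    cv2.imwrite(f"pics/{n}_crop.png",cv2.resize(c,None,fx=3.5,fy=3.5,interpolation=cv2.INTER_CUBIC))
E
```

```text
top 11067 0.12768546226577987 ((725.0772094726562, -30.769088745117188), (241.1053924560547, 320.0444641113281), 15.393608093261719)
[[566.4000244140625, 91.5], [651.2999877929688, -217.10000610351562], [883.7999877929688, -153.0], [798.7999877929688, 155.5]]
start_top [([0.6575, -0.1119, 0.1492], 0.44)]
stop_top [([0.6408, -0.0576, 0.1489], 0.44)]
lid_edge [([0.4623, -0.0395, 0.1439], 0.8)]
lid_hinge [([0.4797, -0.0364, 0.0682], 0.89), ([0.5683, -0.1351, 0.0266], 0.47)]
handle [([0.4748, 0.1428, -0.0018], 0.69), ([0.447, -0.1038, 0.0513], 0.63)]
grip []
scene 11821 0.12790367104152908 ((725.8358154296875, -31.687210083007812), (239.79705810546875, 321.8301696777344), 15.408455848693848)
[[567.5, 91.5999984741211], [653.0, -218.6999969482422], [884.2000122070312, -155.0], [798.7000122070312, 155.3000030517578]]
start_top [([0.6579, -0.1193, 0.1493], 0.72), ([0.543, -0.313, 0.001], 0.42)]
stop_top [([0.6424, -0.0534, 0.1502], 0.37), ([0.6545, -0.1153, 0.148], 0.21)]
lid_edge [([0.4583, -0.0396, 0.1443], 0.75)]
lid_hinge [([0.4775, -0.0384, 0.0707], 0.94), ([0.4436, -0.1111, 0.0536], 0.29)]
handle [([0.4446, -0.109, 0.0542], 0.68), ([0.571, -0.1343, 0.0267], 0.5)]
grip [([0.574, -0.1382, 0.0222], 0.6)]
```

```bash
cat >> h.py <<'E'
O=np.array([.7254,-.0312]); YAW=np.radians(15.4)
A=np.array([[np.cos(YAW),np.sin(YAW)],[-np.sin(YAW),np.cos(YAW)]])
def toS(P):
    P=np.asarray(P,float); return np.concatenate([(P[...,:2]-O)@A.T,P[...,2:]],-1)
def toW(P):
    P=np.asarray(P,float); return np.concatenate([P[...,:2]@A+O,P[...,2:]],-1)
E
python3 - <<'E'
from h import *
for n in ["top","scene"]:
    X=toS(np.load(f"{n}0.npz")["X"])
    P=X.reshape(-1,3); P=P[~np.isnan(P[:,0])]
    x,y,z=P.T
    # start / stop
    for nm,yy,r in [("start",-.065,.022),("stop",-.005,.016),("dial",.095,.024)]:
        m=(np.hypot(x+.09,y-yy)<r)&(z>.136); q=P[m]; print(n,nm,m.sum(),np.median(q,0).round(4),q[:,2].max().round(4), q.min(0).round(4),q.max(0).round(4))
    m=(x<-.19)&(x>-.36)&(abs(y)<.165)&(z>.09); q=P[m]; print("lid",m.sum(),q.min(0).round(4),q.max(0).round(4))
    for a in np.arange(.09,.16,.01):
        k=q[(abs(q[:,2]-a)<.005)]
        if len(k): print(round(a,3),np.median(k,0).round(4),k[:,1].min().round(4),k[:,1].max().round(4))
    m=(x<-.19)&(x>-.36)&(abs(y)<.165)&(abs(z-.084)<.005); q=P[m]; print("panel",m.sum(),np.median(q,0).round(4),q.min(0).round(4),q.max(0).round(4))
    m=(x<-.27)&(x>-.36)&(abs(y)<.08)&(abs(z-.054)<.008); q=P[m]; print("bar",m.sum(),np.median(q,0).round(4),np.percentile(q,[5,95],axis=0).round(4))
for nm,p in dict(start=[.657,-.1158,.149],stop=[.641,-.056,.15],hinge=[.4785,-.0377,.07],edge=[.4605,-.0404,.145],handle=[.4456,-.1085,.053],grip=[.572,-.137,.024],soap=[.571,.173,0],ink=[.473,.143,0]).items(): print(nm,toS(np.array(p)).round(4))
E
```

```text
top start 248 [-0.0918 -0.063   0.1414] 0.1554 [-0.1114 -0.0863  0.136 ] [-0.0691 -0.0432  0.1554]
top stop 136 [-0.0912 -0.0033  0.1402] 0.1514 [-0.1051 -0.0197  0.1362] [-0.0761  0.0109  0.1514]
top dial 115 [-0.0911  0.0956  0.1414] 0.1522 [-0.1047  0.0798  0.1361] [-0.0757  0.1111  0.1522]
lid 340 [-0.2611 -0.0068  0.0904] [-0.2385  0.1286  0.1602]
0.09 [-0.2442  0.0587  0.0917] -0.0061 0.1126
0.1 [-0.2458  0.0569  0.0999] -0.0068 0.1263
0.11 [-0.248   0.0553  0.1103] -0.0061 0.1285
0.12 [-0.2503  0.0632  0.1206] -0.0059 0.1279
0.13 [-0.2525  0.0483  0.1302] -0.0061 0.1264
0.14 [-0.255  0.06   0.141] -0.0064 0.1286
0.15 [-0.2575  0.0618  0.1473] -0.0066 0.1283
0.16 [-0.2601  0.0614  0.1567] 0.0423 0.0783
panel 701 [-0.2603 -0.0062  0.0836] [-0.2669 -0.1565  0.079 ] [-0.2374  0.1582  0.0887]
bar 274 [-0.2915  0.0017  0.0555] [[-0.2972 -0.0606  0.0515]
 [-0.2744  0.0626  0.059 ]]
scene start 271 [-0.0859 -0.0704  0.1422] 0.1524 [-0.1111 -0.0869  0.1363] [-0.0687 -0.0433  0.1524]
scene stop 124 [-0.0871 -0.0093  0.1403] 0.1504 [-0.1042 -0.0204  0.136 ] [-0.0745  0.0096  0.1504]
scen
[... 255 characters left out ...]
.2483  0.0548  0.1101] -0.009 0.1295
0.12 [-0.2503  0.0554  0.1201] -0.0094 0.1278
0.13 [-0.2528  0.0561  0.1302] -0.009 0.1296
0.14 [-0.2547  0.0582  0.1404] -0.009 0.1289
0.15 [-0.2569  0.0574  0.148 ] -0.0088 0.1276
0.16 [-0.259   0.0573  0.1558] 0.0419 0.0748
panel 532 [-0.2548 -0.0513  0.0836] [-0.2674 -0.1585  0.079 ] [-0.2344  0.1563  0.089 ]
bar 108 [-0.2915 -0.0204  0.0561] [[-0.2959 -0.0626  0.0537]
 [-0.2878  0.0285  0.0583]]
start [-0.0884 -0.0634  0.149 ]
stop [-0.088  -0.0015  0.15  ]
hinge [-0.2398  0.0593  0.07  ]
edge [-0.2578  0.0615  0.145 ]
handle [-2.903e-01 -2.000e-04  5.300e-02]
grip [-0.176  -0.0613  0.024 ]
soap [-0.0946  0.2379  0.    ]
ink [-0.1971  0.235   0.    ]
```

View pics/top_crop.png

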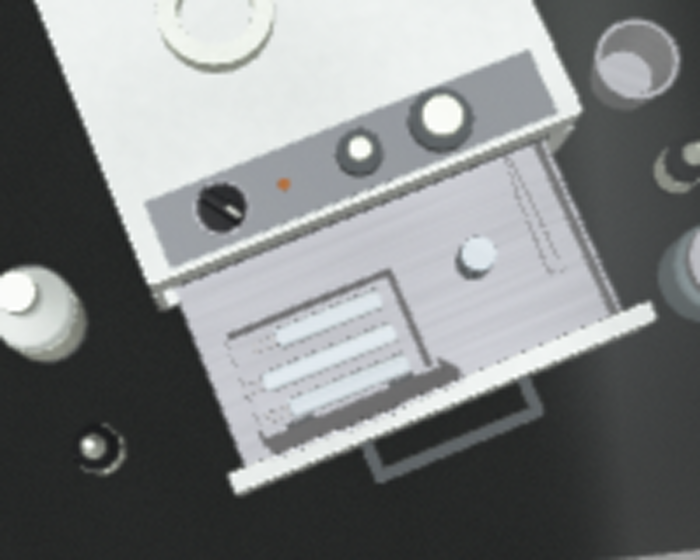

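View pics/scene_crop.png

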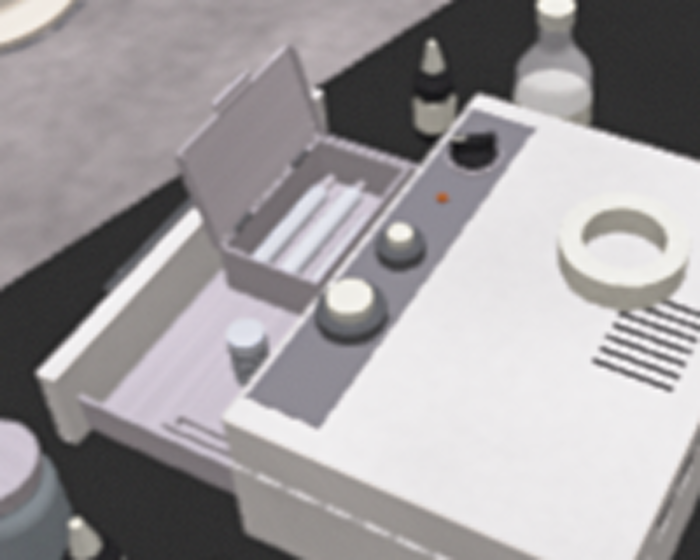

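Pictures agree: lid about 102° open, centred at y_s ≈ 0.06. The panel front is at x_s ≈ -0.267 and the bar at -0.291. First I close the fingers and align the tool with the steriliser.

Call:
move_arm(
  series=[
    [[0,0,0,0,-0.104],[0,0,0,0,-0.104],[0,0,0,0,-0.104],[0,0,0,0,-0.104],[0,0,0,0,-0.104]],
  ],
  squeeze=40,
)

```text
time_s: 2.62
ee_pos: [0.1545, 0.6056, 0.2313]
tcp_rot: [-3.142, -0.0, -1.295]
force: [0.6, 0.1, -1.0]
gripper_width: 0.0256
```

Call:
move_arm(
  series=[
    [[0,0.03,-0.008,0,0],[0,0.038,-0.012,0,0],[0,0.038,-0.012,0,0],[0,0.038,-0.012,0,0],[0,0.038,-0.012,0,0]],
  ],
)

```text
time_s: 3.03
ee_pos: [0.2576, 0.4435, 0.2314]
tcp_rot: [-3.141, 0.0, -1.3]
force: [1.1, 0.3, 0.2]
gripper_width: 0.0002
```

Call:
move_arm(
  series=[
    [[0,0.038,-0.01,0,0],[0,0.038,-0.01,0,0],[0,0.038,-0.01,0,0],[0,0.038,-0.01,0,0],[0,0.038,-0.01,0,0]],
  ],
)

```text
time_s: 3.45
ee_pos: [0.3564, 0.2737, 0.2317]
tcp_rot: [-3.141, 0.001, -1.3]
force: [0.6, -0.0, 0.4]
gripper_width: 0.0001
```

```bash
cat > st.py <<'E'
from bench import arm
from h import *
s=arm.observe(); print(round(s["time_s"],2),"S",toS(s["ee_pos"]).round(4),"rot",s["tcp_rot"].round(4),"q",s["joint_pos"].round(2),"F_S",toS(np.r_[s["force"][:2]+O,s["force"][2]]).round(2),s["gripper_width"])
E
python3 st.py
```

```text
3.45 S [-0.2748  0.3919  0.2317] rot [-3.1407e+00  7.0000e-04 -1.2999e+00] q [ 1.02  0.08 -0.4   0.   -1.09  0.82] F_S [ 0.61 -0.21  0.4 ] 8.612643379072167e-05
```

Call:
move_arm(
  series=[
    [[0,0.037,0.005,0,0],[0,0.037,0.005,0,0],[0,0.037,0.005,0,0],[0,0.037,0.005,0,0],[0,0.037,0.005,0,0]],
  ],
)

```text
time_s: 3.87
ee_pos: [0.381, 0.0887, 0.2317]
tcp_rot: [-3.14, 0.0, -1.3]
force: [1.1, -0.6, 0.4]
gripper_width: 0.0001
```

Call:
move_arm(
  series=[
    [[0,0.037,0.005,0.01,0],[0,0.037,0.005,0.02,0],[0,0.037,0.005,0.02,0],[0,0.037,0.005,0.02,0],[0,0,0,0.02,0]],
  ],
)

```text
time_s: 4.28
ee_pos: [0.4013, -0.0603, 0.1418]
tcp_rot: [-3.141, -0.001, -1.308]
force: [-0.4, 0.2, -0.2]
gripper_width: -0.0001
```

```bash
python3 st.py
python3 - <<'E'
from h import *
H=np.array([-.239,.0685])
for th in range(105,-1,-10):
    t=np.radians(th); d=np.array([np.cos(t),np.sin(t)]); n=np.array([-np.sin(t),np.cos(t)])
    c=H+.072*d+.0035*n; print(th,"tcp x",(c[0]-.011).round(4),"z",c[1].round(4))
E
```

```text
4.28 S [-0.3202  0.058   0.1418] rot [-3.1408e+00 -6.0000e-04 -1.3081e+00] q [ 0.26  0.11 -0.63  0.   -0.83  1.58] F_S [-0.32  0.33 -0.2 ] -8.236245404724768e-05
105 tcp x -0.272 z 0.1371
95 tcp x -0.2598 z 0.1399
85 tcp x -0.2472 z 0.1405
75 tcp x -0.2347 z 0.139
65 tcp x -0.2227 z 0.1352
55 tcp x -0.2116 z 0.1295
45 tcp x -0.2016 z 0.1219
35 tcp x -0.193 z 0.1127
25 tcp x -0.1862 z 0.1021
15 tcp x -0.1814 z 0.0905
5 tcp x -0.1786 z 0.0783
```

Call:
move_arm(
  series=[
    [[0,-0.001,-0.012,0,0],[0,0,-0.012,0,0],[0,0,-0.008,0,0],[0,0,-0.006,0,0],[0,0,-0.006,0,0]],
  ],
)

```text
time_s: 4.7
ee_pos: [0.4453, -0.0414, 0.1434]
tcp_rot: [-3.139, -0.0, -1.298]
force: [0.1, 0.2, 1.1]
gripper_width: -0.0001
```

Call:
move_arm(
  series=[
    [[0,0,-0.005,0,0],[0,0,-0.005,0,0],[0,0,-0.005,0,0],[0,0,-0.005,0,0],[0,0,-0.005,0,0]],
  ],
)

```text
time_s: 5.12
ee_pos: [0.4677, -0.0362, 0.1423]
tcp_rot: [3.141, 0.0, -1.3]
force: [-2.1, -0.9, -0.1]
gripper_width: 0.0001
```

```bash
python3 st.py
python3 - <<'E'
from bench import arm, viewer
from h import *
p=viewer.snapshot("scene"); f=p["frame"][:,:,::-1]
cv2.imwrite("pics/s1.png",cv2.resize(f[110:310,170:410],None,fx=3,fy=3,interpolation=cv2.INTER_CUBIC))
E
```

```text
5.12 S [-0.2498  0.0637  0.1423] rot [ 3.1414e+00  1.0000e-04 -1.3004e+00] q [ 0.27  0.21 -0.49 -0.   -0.87  1.57] F_S [-2.24 -0.35 -0.05] 9.489966708660105e-05
```

View pics/s1.png

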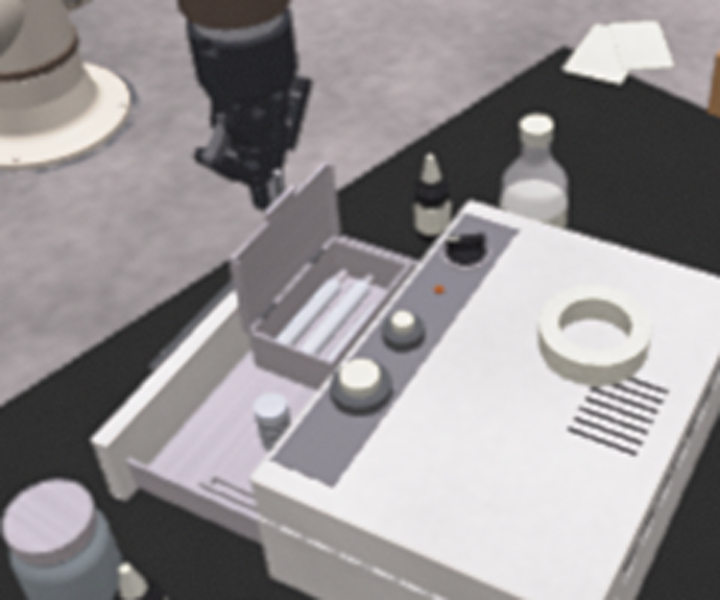

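The lid is now about upright, with the fingertip on its front side at (275,185), a 2 N force, and the grip standing. I continue along the arc.

Call:
move_arm(
  series=[
    [[0,0.003,-0.007,0.001,0],[0,0,-0.007,0.001,0],[0,0,-0.007,0.002,0],[0,0,-0.006,0.003,0],[0,0,-0.006,0.003,0]],
  ],
)

```text
time_s: 5.58
ee_pos: [0.5011, -0.0303, 0.1321]
tcp_rot: [-3.141, -0.0, -1.301]
force: [-0.2, 0.4, 0.4]
gripper_width: -0.0001
```

Call:
move_arm(
  series=[
    [[0,0,-0.005,0.004,0],[0,0,-0.005,0.004,0],[0,0,-0.004,0.004,0],[0,0,-0.004,0.005,0],[0,0,-0.004,0.005,0]],
  ],
)

```text
time_s: 6.0
ee_pos: [0.5217, -0.0244, 0.1098]
tcp_rot: [-3.141, -0.0, -1.301]
force: [0.3, -0.6, 0.8]
gripper_width: -0.0001
```

```bash
python3 st.py
python3 - <<'E'
from bench import arm, viewer
from h import *
p=viewer.snapshot("scene"); f=p["frame"][:,:,::-1]
cv2.imwrite("pics/s2.png",cv2.resize(f[110:310,170:410],None,fx=3,fy=3,interpolation=cv2.INTER_CUBIC))
E
```

```text
6.0 S [-0.1946  0.0606  0.1098] rot [-3.1414 -0.     -1.3005] q [ 0.26  0.34 -0.41  0.   -0.83  1.58] F_S [ 0.11 -0.62  0.79] -0.00012901240231519344
```

View pics/s2.png

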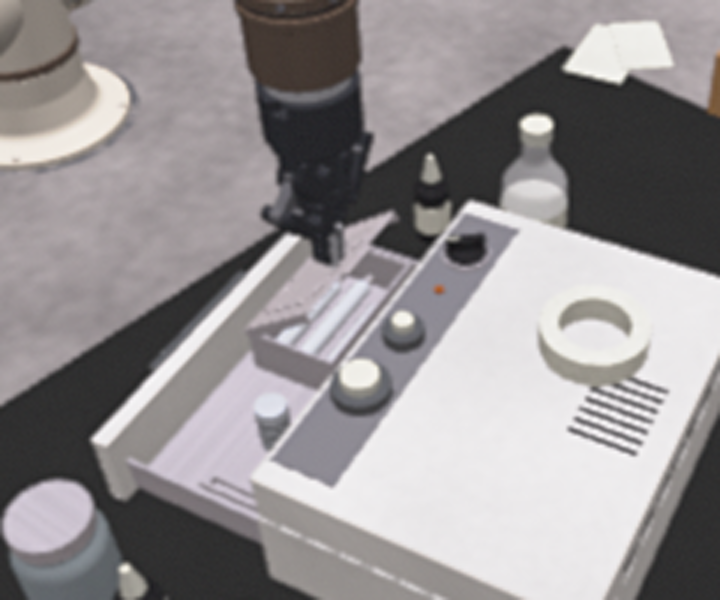

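The lid is folding down, seen almost edge-on at (325,265), and the drawer hasn't moved. I continue down.

Call:
move_arm(
  series=[
    [[0,0,-0.004,0.005,0],[0,0,-0.004,0.006,0],[0,0,-0.003,0.006,0],[0,0,-0.002,0.006,0],[0,0,-0.002,0.006,0]],
  ],
)

```text
time_s: 6.47
ee_pos: [0.5358, -0.0205, 0.0805]
tcp_rot: [3.141, 0.0, -1.301]
force: [-0.6, -0.1, -0.0]
gripper_width: -0.0002
```

Call:
move_arm(
  series=[
    [[0,0,0,0.004,0],[0,0,0,0.003,0],[0,0,0,0.003,0],[0,0,0,0.002,0],[0,0,0,0,0]],
  ],
)

```text
time_s: 6.88
ee_pos: [0.5373, -0.0202, 0.0715]
tcp_rot: [-3.138, -0.001, -1.299]
force: [-1.5, 0.4, 9.2]
gripper_width: -0.0005
```

```bash
python3 st.py
```

```text
6.88 S [-0.1784  0.0606  0.0715] rot [-3.1378e+00 -9.0000e-04 -1.2993e+00] q [ 0.26  0.41 -0.41  0.   -0.74  1.58] F_S [-1.31  0.8   9.25] -0.00047946200478278175
```

Call:
move_arm(
  series=[
    [[0,0,0,0.001,0],[0,0,0,0.001,0],[0,0,0,0,0],[0,0,0,0,0]],
  ],
)

```text
time_s: 7.22
ee_pos: [0.5386, -0.0198, 0.0713]
tcp_rot: [-3.134, -0.001, -1.298]
force: [-2.8, 2.4, 17.5]
gripper_width: 0.0002
```

Call:
move_arm(
  series=[
    [[0,0,0,-0.01,0],[0,0,0,-0.025,0],[0,0,0.02,-0.03,0],[0,0,0.04,-0.02,0],[0,0,0.04,0,0]],
  ],
)

```text
time_s: 7.63
ee_pos: [0.4444, -0.0462, 0.1545]
tcp_rot: [-3.133, -0.001, -1.299]
force: [0.0, 0.6, 0.7]
gripper_width: 0.0
```

Call:
move_arm(
  series=[
    [[0,0,0.035,0,0],[0,0,0.03,0.01,0],[0,0.02,0,0.025,0],[0,0.02,0,0.03,0],[0,0.02,0,0.03,0]],
  ],
)

```text
time_s: 8.05
ee_pos: [0.3959, -0.1222, 0.0564]
tcp_rot: [-3.137, -0.001, -1.299]
force: [0.7, 0.9, 0.1]
gripper_width: -0.0001
```

```bash
python3 st.py
python3 - <<'E'
from bench import arm, viewer
from h import *
p=viewer.snapshot("scene"); f=p["frame"][:,:,::-1]
cv2.imwrite("pics/s3.png",cv2.resize(f[110:310,170:410],None,fx=3,fy=3,interpolation=cv2.INTER_CUBIC))
P=toS(cloud(p)).reshape(-1,3); x,y,z=P.T
for a in np.arange(-.235,-.15,.01):
    m=(abs(x-a)<.005)&(y>.005)&(y<.115)&(z>.05); print(round(a,3),m.sum(),np.median(z[m]).round(4))
m=(x<-.19)&(x>-.36)&(abs(y)<.165)&(abs(z-.084)<.004); print("panel",np.nanpercentile(x[m],[2,50,98]).round(4))
m=(x<-.27)&(x>-.36)&(abs(y)<.08)&(abs(z-.054)<.008); print("bar",np.median(P[m],0))
m=(np.hypot(x+.176,y+.061)<.02)&(z>.055); print("grip top",m.sum(),np.median(P[m],0),z[m].max() if m.any() else 0)
E
```

```text
8.05 S [-3.419e-01 -2.000e-04  5.640e-02] rot [-3.1367e+00 -1.0000e-03 -1.2992e+00] q [ 0.1   0.26 -0.72  0.   -0.58  1.75] F_S [0.93 0.64 0.12] -8.280752160970616e-05
-0.235 75 0.0715
-0.225 110 0.0721
-0.215 120 0.0727
-0.205 121 0.0724
-0.195 122 0.0726
-0.185 121 0.0725
-0.175 126 0.0725
-0.165 131 0.0716
-0.155 118 0.071
panel [-0.3355 -0.2557 -0.2494]
bar [-0.2889218  -0.00703997  0.05616221]
grip top 119 [-0.1706473  -0.06751207  0.06982963] 0.07395840200191775
```

View pics/s3.png

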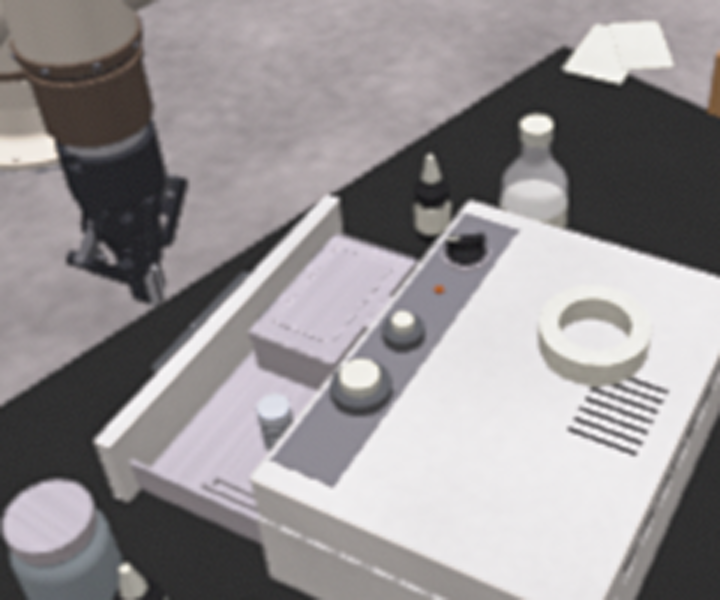

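The lid is level and shut (depth 71–72.5 mm along its length), and the grip is upright at (273,410). Next I push the bar handle with the fingertips, gently.

Call:
move_arm(
  series=[
    [[0,0,-0.005,0.008,0],[0,0,-0.01,0.006,0],[0,0,-0.01,0,0],[0,0,-0.004,0,0],[0,0,-0.003,0,0]],
  ],
)

```text
time_s: 8.52
ee_pos: [0.4283, -0.1122, 0.0431]
tcp_rot: [-3.138, -0.001, -1.299]
force: [-0.8, 1.0, -0.1]
gripper_width: -0.0002
```

Call:
move_arm(
  series=[
    [[0,0,-0.002,0,0],[0,0,-0.002,0,0],[0,0,-0.002,0,0],[0,0,-0.003,0,0],[0,0,-0.003,0,0]],
  ],
)

```text
time_s: 8.93
ee_pos: [0.4363, -0.1101, 0.0419]
tcp_rot: [3.139, 0.001, -1.301]
force: [-3.5, -0.0, 2.4]
gripper_width: -0.0001
```

Call:
move_arm(
  series=[
    [[0,0,-0.004,0,0],[0,0,-0.004,0,0],[0,0,-0.005,0,0],[0,0,-0.005,0,0],[0,0,-0.005,0,0]],
  ],
)

```text
time_s: 9.35
ee_pos: [0.4603, -0.1036, 0.0418]
tcp_rot: [3.141, 0.0, -1.301]
force: [-3.3, 0.5, 1.9]
gripper_width: -0.0001
```

```bash
python3 st.py
```

```text
9.35 S [-0.2749  0.0006  0.0418] rot [ 3.1411e+00  2.0000e-04 -1.3006e+00] q [ 0.12  0.37 -0.6  -0.   -0.6   1.72] F_S [-3.03  1.39  1.94] -5.292359055106897e-05
```

Call:
move_arm(
  series=[
    [[0,0,-0.005,0,0],[0,0,-0.005,0,0],[0,0,-0.005,0,0],[0,0,-0.005,0,0],[0,0,-0.005,0,0]],
  ],
)

```text
time_s: 9.77
ee_pos: [0.4844, -0.097, 0.0418]
tcp_rot: [3.141, 0.0, -1.301]
force: [-4.3, 1.0, 1.3]
gripper_width: 0.0
```

```bash
python3 st.py
python3 - <<'E'
from bench import arm, viewer
from h import *
p=viewer.snapshot("scene"); f=p["frame"][:,:,::-1]
cv2.imwrite("pics/s4.png",cv2.resize(f[110:310,170:410],None,fx=3,fy=3,interpolation=cv2.INTER_CUBIC))
E
```

```text
9.77 S [-0.2499  0.0006  0.0418] rot [ 3.1413e+00  1.0000e-04 -1.3006e+00] q [ 0.13  0.4  -0.54 -0.   -0.63  1.71] F_S [-3.89  2.11  1.29] 4.858738338297651e-05
```

View pics/s4.png

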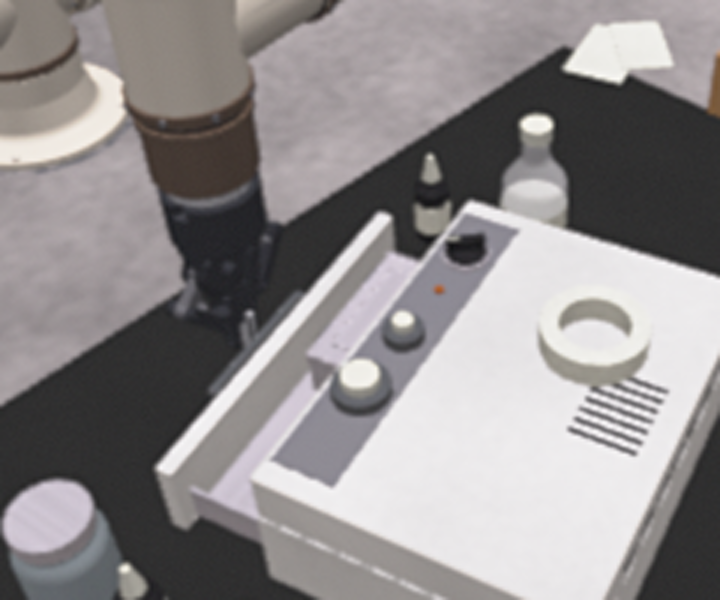

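The drawer is sliding in with the fingertips on the bar at (248,330). Force is about 4 N. I continue.

Call:
move_arm(
  series=[
    [[0,0,-0.005,0,0],[0,0,-0.005,0,0],[0,0,-0.005,0,0],[0,0,-0.005,0,0],[0,0,-0.005,0,0]],
  ],
)

```text
time_s: 10.23
ee_pos: [0.5086, -0.0905, 0.0419]
tcp_rot: [-3.142, -0.0, -1.301]
force: [-3.4, -2.1, 1.4]
gripper_width: 0.0
```

Call:
move_arm(
  series=[
    [[0,0,-0.005,0,0],[0,0,-0.005,0,0],[0,0,-0.005,0,0],[0,0,-0.005,0,0],[0,0,-0.005,0,0]],
  ],
)

```text
time_s: 10.65
ee_pos: [0.5327, -0.0838, 0.0419]
tcp_rot: [-3.142, -0.0, -1.301]
force: [-3.2, -2.4, 0.5]
gripper_width: -0.0003
```

Call:
move_arm(
  series=[
    [[0,0,-0.004,0,0],[0,0,-0.004,0,0],[0,0,-0.003,0,0],[0,0,-0.003,0,0],[0,0,-0.002,0,0]],
  ],
)

```text
time_s: 11.07
ee_pos: [0.5481, -0.0795, 0.042]
tcp_rot: [-3.141, -0.0, -1.301]
force: [-2.7, -4.0, 1.0]
gripper_width: -0.0003
```

```bash
python3 st.py
```

```text
11.07 S [-0.1838  0.0005  0.042 ] rot [-3.1412e+00 -2.0000e-04 -1.3005e+00] q [ 0.15  0.48 -0.4   0.   -0.7   1.69] F_S [-3.67 -3.17  0.98] -0.0003119504008836596
```

Call:
move_arm(
  series=[
    [[0,0,-0.002,0,0],[0,0,-0.002,0,0],[0,0,-0.0015,0,0],[0,0,-0.0015,0,0],[0,0,0,0,0]],
  ],
)

```text
time_s: 11.48
ee_pos: [0.5548, -0.0775, 0.042]
tcp_rot: [-3.141, -0.0, -1.301]
force: [-1.9, -2.3, -0.2]
gripper_width: 0.0001
```

```bash
python3 st.py
python3 - <<'E'
from bench import arm, viewer
from h import *
p=viewer.snapshot("scene"); f=p["frame"][:,:,::-1]
cv2.imwrite("pics/s5.png",cv2.resize(f[110:310,170:410],None,fx=3,fy=3,interpolation=cv2.INTER_CUBIC))
P=toS(cloud(p)).reshape(-1,3); x,y,z=P.T
m=(x<-.115)&(x>-.16)&(abs(y)<.165)&(abs(z-.084)<.004); print("panel",m.sum(),np.nanpercentile(x[m],[2,50,98]).round(4))
E
```

```text
11.48 S [-0.1767  0.0007  0.042 ] rot [-3.1408 -0.     -1.3005] q [ 0.15  0.48 -0.38 -0.   -0.71  1.69] F_S [-2.41 -1.76 -0.21] 5.336555368642112e-05
panel 33 [-0.1351 -0.1285 -0.1161]
```

View pics/s5.png

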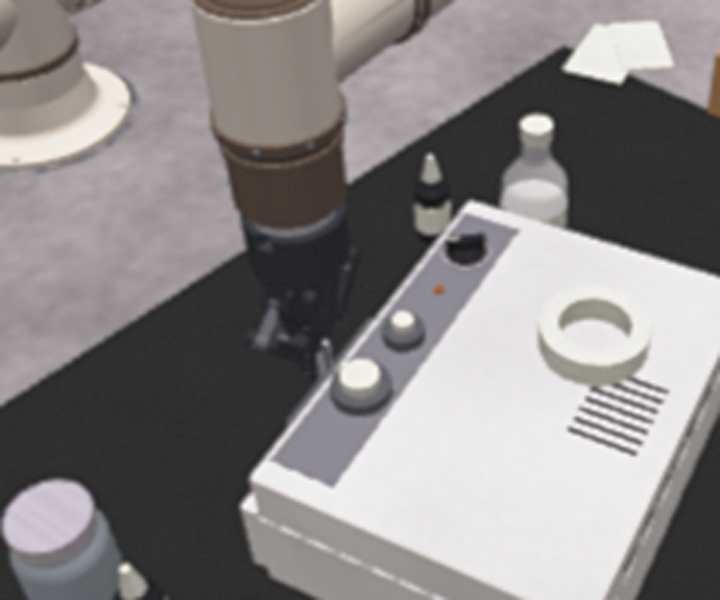

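The drawer looks nearly home. I push in small steps until the force shows the stop.

Call:
move_arm(
  series=[
    [[0,0,-0.001,0,0],[0,0,-0.001,0,0],[0,0,-0.001,0,0],[0,0,0,0,0]],
  ],
)

```text
time_s: 11.87
ee_pos: [0.5567, -0.0769, 0.0419]
tcp_rot: [3.14, 0.0, -1.301]
force: [-4.6, -2.3, 2.3]
gripper_width: -0.0001
```

```bash
python3 st.py
```

```text
11.87 S [-0.1748  0.0007  0.0419] rot [ 3.1401e+00  2.0000e-04 -1.3007e+00] q [ 0.15  0.49 -0.37 -0.   -0.71  1.69] F_S [-5.01 -1.01  2.3 ] -0.00010015093360145639
```

Call:
move_arm(
  series=[
    [[0,0,-0.001,0,0],[0,0,-0.001,0,0],[0,0,-0.001,0,0],[0,0,0,0,0]],
  ],
)

```text
time_s: 12.2
ee_pos: [0.5567, -0.0769, 0.0419]
tcp_rot: [3.134, 0.001, -1.301]
force: [-9.0, -3.9, 8.0]
gripper_width: -0.0001
```

```bash
python3 st.py
```

```text
12.2 S [-0.1747  0.0007  0.0419] rot [ 3.1340e+00  1.0000e-03 -1.3013e+00] q [ 0.15  0.49 -0.37 -0.   -0.72  1.69] F_S [-9.74 -1.35  8.01] -7.327741320099048e-05
```

The stop is reached: no motion under a further 3 mm command, and the force rose to 10 N. I back off, rise and check.

Call:
move_arm(
  series=[
    [[0,0,0.01,0,0],[0,0,0.025,0,0],[0,0,0.03,-0.015,0],[0,0,0,-0.035,0],[0,0,0,-0.04,0]],
  ],
)

```text
time_s: 12.62
ee_pos: [0.4952, -0.0934, 0.1311]
tcp_rot: [3.139, 0.001, -1.301]
force: [3.0, 0.3, 1.1]
gripper_width: 0.0001
```

Call:
move_arm(
  series=[
    [[0,0,0,-0.04,0],[0,0.01,0,-0.02,0],[0,0.02,-0.02,0,0],[0,0.02,-0.02,0,0],[0,0.015,0,0,0]],
  ],
)

```text
time_s: 13.03
ee_pos: [0.5585, -0.1453, 0.1934]
tcp_rot: [-3.133, -0.003, -1.299]
force: [0.5, -0.4, 0.7]
gripper_width: -0.0001
```

```bash
python3 st.py
python3 - <<'E'
from bench import arm, viewer, finder
from h import *
for n in ["scene","top"]:
    p=viewer.snapshot(n); f=p["frame"][:,:,::-1]
    c=f[110:310,170:410] if n=="scene" else f[120:300,220:460]
    cv2.imwrite(f"pics/{n}6.png",cv2.resize(c,None,fx=3,fy=3,interpolation=cv2.INTER_CUBIC))
    P=toS(cloud(p)).reshape(-1,3); x,y,z=P.T
    m=(x<-.121)&(x>-.19)&(abs(y)<.165)&(abs(z-.084)<.004); print(n,"panel",m.sum(),np.nanpercentile(x[m],[2,50,98]).round(4) if m.any() else 0)
    m=(x<-.13)&(x>-.19)&(abs(y)<.06)&(abs(z-.054)<.008); print("bar",m.sum(),np.median(P[m],0) if m.any() else 0)
    for q in ["start_top","stop_top","handle"]:
        print(q,[(toS(d["location"]).round(4),round(d["confidence"],2)) for d in finder.pinpoint(q,p)[:2]])
    m=(np.hypot(x+.09,y+.065)<.012)&(z>.14); print("start z",m.sum(),np.median(P[m],0).round(4), np.percentile(z[m],[10,90]))
E
```

```text
13.03 S [-0.1912 -0.0657  0.1934] rot [-3.1326e+00 -2.6000e-03 -1.2988e+00] q [ 0.03  0.33 -0.18  0.   -1.06  1.82] F_S [ 0.37 -0.47  0.69] -8.876387536601576e-05
scene panel 19 [-0.1333 -0.1298 -0.1223]
bar 62 [-0.16105796 -0.00441392  0.05678001]
start_top [(array([-0.0888, -0.0659,  0.1472]), 0.72)]
stop_top [(array([-0.084 ,  0.0004,  0.1485]), 0.62)]
handle [(array([-0.164 , -0.2353, -0.0003]), 0.49)]
start z 80 [-0.0901 -0.0657  0.1501] [0.14858515 0.15124183]
top panel 43 [-0.1344 -0.1275 -0.1215]
bar 81 [-0.16066669 -0.01247451  0.05627954]
start_top []
stop_top []
handle [(array([-0.1543,  0.0023,  0.0487]), 0.67)]
  return _methods._mean(a, axis=axis, dtype=dtype,
  ret = um.true_divide(
Traceback (most recent call last):
IndexError: index -1 is out of bounds for axis 0 with size 0
```

View pics/scene6.png

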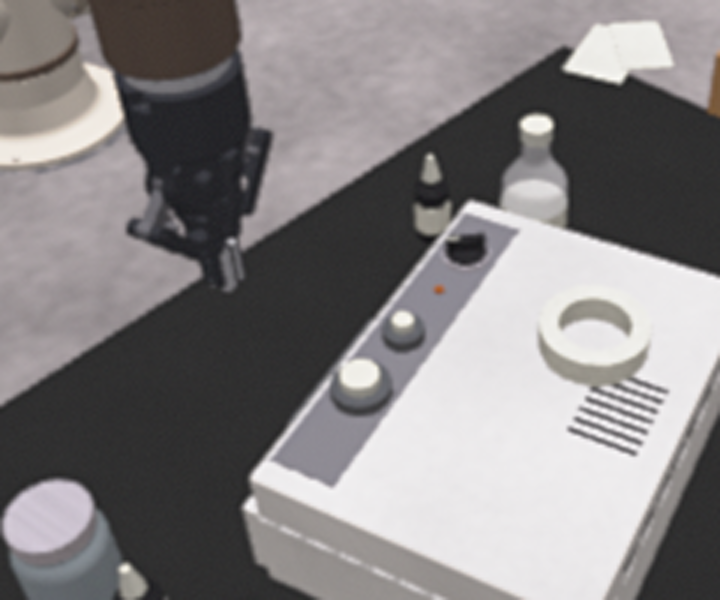

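View pics/top6.png

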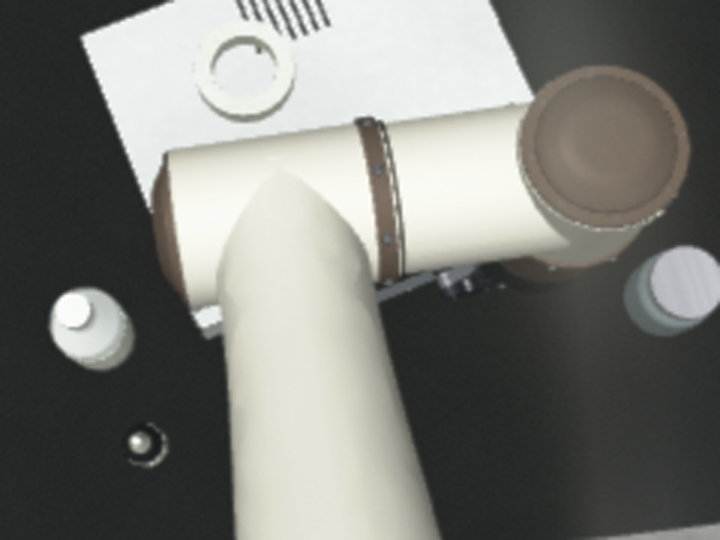

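The panel front is at x_s = -0.134, so the drawer is home. The start button centre is at (-0.090,-0.066), z ≈ 0.149. I move above it.

Call:
move_arm(
  series=[
    [[0,0,-0.03,0,0],[0,0,-0.03,0,0],[0,0,-0.03,0,0],[0,0,-0.011,0,0],[0,0,0,0.015,0]],
  ],
)

```text
time_s: 13.85
ee_pos: [0.6551, -0.1171, 0.1794]
tcp_rot: [-3.134, -0.003, -1.298]
force: [-0.3, -0.3, 0.8]
gripper_width: 0.0001
```

Call:
move_arm(
  series=[
    [[0,0,0,0.008,0],[0,0,0,0.008,0],[0,0,0,0,0]],
  ],
)

```text
time_s: 14.1
ee_pos: [0.649, -0.1181, 0.1588]
tcp_rot: [3.138, 0.002, -1.301]
force: [-0.4, -0.8, -0.6]
gripper_width: -0.0002
```

```bash
python3 st.py
python3 - <<'E'
from bench import arm, viewer, finder
from h import *
p=viewer.snapshot("scene"); f=p["frame"][:,:,::-1]
cv2.imwrite(f"pics/s7.png",cv2.resize(f[180:280,250:390],None,fx=5,fy=5,interpolation=cv2.INTER_CUBIC))
E
```

```text
14.1 S [-0.0967 -0.0635  0.1588] rot [ 3.1376e+00  1.5000e-03 -1.3007e+00] q [ 0.06  0.5   0.   -0.   -1.08  1.78] F_S [-0.62 -0.65 -0.65] -0.00016442924788146298
```

View pics/s7.png

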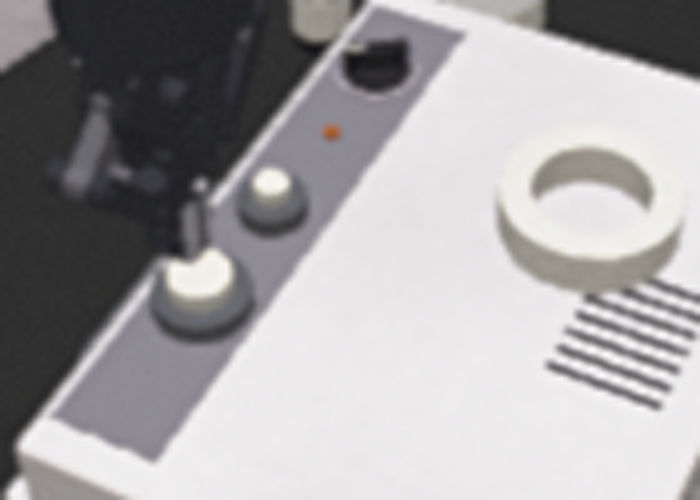

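The tip sits over the rear-left half of the start button at (200,265). I centre it by 6–7 mm and press.

Call:
move_arm(
  series=[
    [[0,0.002,-0.007,0,0],[0,0,0,0.004,0],[0,0,0,0.004,0],[0,0,0,0,0]],
  ],
)

```text
time_s: 14.48
ee_pos: [0.6575, -0.1185, 0.1521]
tcp_rot: [3.141, 0.001, -1.301]
force: [-0.8, -0.0, -0.0]
gripper_width: 0.0002
```

Call:
move_arm(
  series=[
    [[0,0,0,0.002,0],[0,0,0,0.002,0],[0,0,0,0.002,0],[0,0,0,0,0]],
  ],
)

```text
time_s: 14.82
ee_pos: [0.6581, -0.1186, 0.1472]
tcp_rot: [-3.141, -0.0, -1.3]
force: [-1.2, 0.6, 3.5]
gripper_width: 0.0
```

```bash
python3 st.py
```

```text
14.82 S [-0.0881 -0.0664  0.1472] rot [-3.1413e+00 -4.0000e-04 -1.3004e+00] q [ 0.06  0.52  0.01  0.   -1.06  1.78] F_S [-0.94  0.92  3.46] 8.624320032925624e-06
```

Contact has been made with 3.5 N at z = 147 mm, so I press to the bottom.

Call:
move_arm(
  series=[
    [[0,0,0,0.002,0],[0,0,0,0.002,0],[0,0,0,0.001,0],[0,0,0,0,0],[0,0,0,0,0]],
  ],
)

```text
time_s: 15.23
ee_pos: [0.6581, -0.1186, 0.1441]
tcp_rot: [-3.141, -0.001, -1.3]
force: [-3.4, 0.7, 9.3]
gripper_width: -0.0002
```

```bash
python3 st.py
```

```text
15.23 S [-0.0881 -0.0664  0.1441] rot [-3.1406e+00 -1.1000e-03 -1.2999e+00] q [ 0.06  0.52  0.01  0.   -1.05  1.78] F_S [-3.08  1.53  9.29] -0.00022121394990998755
```

Call:
move_arm(
  series=[
    [[0,0,0,0.001,0],[0,0,0,0.001,0],[0,0,0,0,0],[0,0,0,0,0]],
  ],
)

```text
time_s: 15.57
ee_pos: [0.6582, -0.1186, 0.1439]
tcp_rot: [-3.14, -0.002, -1.299]
force: [-6.9, 1.7, 15.5]
gripper_width: 0.0002
```

```bash
python3 st.py
python3 - <<'E'
from bench import arm, viewer, finder
from h import *
p=viewer.snapshot("scene"); f=p["frame"][:,:,::-1]
cv2.imwrite(f"pics/s8.png",cv2.resize(f[180:280,250:390],None,fx=5,fy=5,interpolation=cv2.INTER_CUBIC))
E
```

```text
15.57 S [-0.088  -0.0664  0.1439] rot [-3.1399e+00 -1.8000e-03 -1.2994e+00] q [ 0.06  0.52  0.01  0.   -1.05  1.78] F_S [-6.25  3.49 15.49] 0.00021760510275662873
```

View pics/s8.png

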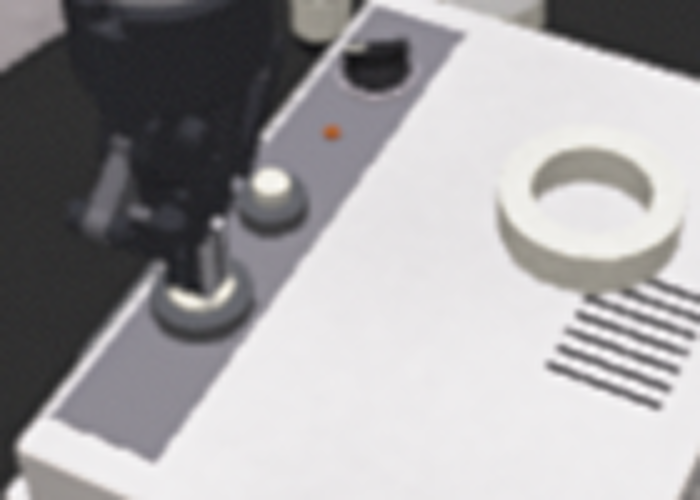

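The button is flush in its collar at (200,292), bottomed at 15 N, and stop is untouched. I retreat and check.

Call:
move_arm(
  series=[
    [[0,0,0,-0.008,0],[0,0,0,-0.02,0],[0,0,0,-0.035,0],[0,0,0.03,-0.02,0],[0,0,0.04,0,0]],
  ],
)

```text
time_s: 16.03
ee_pos: [0.5945, -0.1371, 0.2268]
tcp_rot: [-3.132, -0.004, -1.298]
force: [0.4, -1.0, 0.7]
gripper_width: -0.0002
```

Call:
move_arm(
  series=[
    [[0,0,0.04,0,0],[0,0,0.04,0,0],[0,0,0.04,0,0],[0,0,0.02,0,0],[0,0,0,0,0]],
  ],
)

```text
time_s: 16.45
ee_pos: [0.4514, -0.1751, 0.2229]
tcp_rot: [3.141, 0.001, -1.303]
force: [-0.5, 0.9, -0.9]
gripper_width: 0.0005
```

```bash
python3 st.py
python3 - <<'E'
from bench import arm, viewer, finder
from h import *
for n in ["scene","top"]:
    p=viewer.snapshot(n); f=p["frame"][:,:,::-1]
    cv2.imwrite(f"pics/{n}9.png",f)
    P=toS(cloud(p)).reshape(-1,3); x,y,z=P.T
    m=(x<-.121)&(x>-.19)&(abs(y)<.165)&(abs(z-.084)<.004); print(n,"panel",m.sum(),np.nanpercentile(x[m],[2,50,98]).round(4) if m.any() else 0)
    m=(x<-.14)&(x>-.19)&(abs(y)<.06)&(abs(z-.054)<.008); print("bar",m.sum(),np.median(P[m],0) if m.any() else 0)
    m=(np.hypot(x+.09,y+.065)<.012)&(z>.14)&(z<.16); print("start z",m.sum(),np.median(P[m],0).round(4) if m.any() else 0)
    for q in ["ink_a","swab_jar","rinse_cup","soap_bottle","tape"]:
        print(q,[([round(float(v),4) for v in d["location"]],round(d["confidence"],2)) for d in finder.pinpoint(q,p)[:2]])
E
```

```text
16.45 S [-0.3024 -0.0659  0.2229] rot [ 3.141e+00  1.300e-03 -1.303e+00] q [-0.03  0.15 -0.34 -0.   -1.08  1.87] F_S [-0.23  0.95 -0.91] 0.0005071357378542585
scene panel 21 [-0.1335 -0.1289 -0.1227]
bar 61 [-0.16095269 -0.00586462  0.05660194]
start z 85 [-0.0898 -0.0654  0.1499]
ink_a [([0.6288, -0.3017, 0.0002], 0.74), ([0.4746, 0.1454, -0.0014], 0.74)]
swab_jar [([0.5422, -0.3121, 0.0029], 0.91), ([0.6442, -0.0565, 0.1498], 0.58)]
rinse_cup [([0.7061, -0.2758, 0.0008], 0.68)]
soap_bottle [([0.5746, 0.1739, -0.0013], 0.83)]
tape [([0.7507, 0.0271, 0.1273], 0.73)]
top panel 558 [-0.134  -0.1274 -0.1213]
bar 39 [-0.1562099  -0.05498092  0.05552877]
start z 79 [-0.0907 -0.065   0.1493]
ink_a [([0.6279, -0.302, -0.0049], 0.47), ([0.5715, 0.1732, -0.0], 0.43)]
swab_jar []
rinse_cup [([0.6412, -0.0611, 0.1513], 0.65), ([0.7061, -0.2726, 0.001], 0.55)]
soap_bottle [([0.5666, 0.1747, -0.0022], 0.73)]
tape [([0.7518, 0.025, 0.1323], 0.77)]
```

View pics/scene9.png

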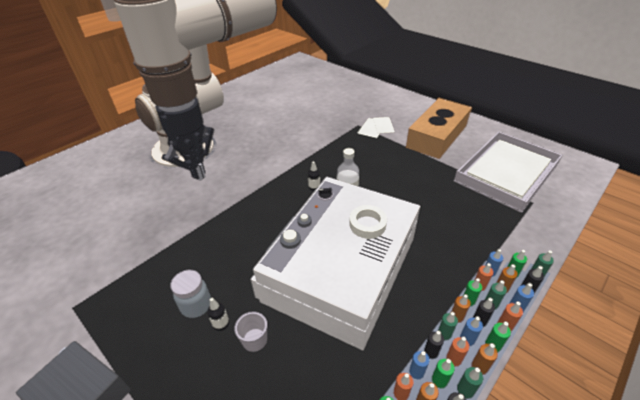

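The drawer is home, start is back up at (290,237), everything standing around is in its place, and the arm is clear. I'm handing in.

```bash
python3 -c "
from bench import arm
print(arm.hand_in())"
```

```text
the job is handed in; nothing more can be done
None
```

I did the job in the order asked and handed it in at about 16.5 s on the robot's clock. I used closed fingertips only, and nothing was gripped or lifted.

- **Lid:** I folded it over and pressed it to its stop at up to 17 N. Afterwards it was level at about 71–72.5 mm along its whole length.
- **Drawer:** I pushed it home on the bar handle at about 60 mm/s with about 4 N, then felt the end stop at about 10 N. The panel front ended at x = -134 mm from the steriliser's centre, which is fully home.
- **Start button:** I pressed it about 6 mm to its stop at 15 N, and it sprang back to about 149.5 mm. I never touched the stop button.
- **Surroundings:** The last pictures show the bottles, jar, cup and tape still in place, to within the cameras' accuracy.

**Not fully confirmed:**
- I saw the grip upright just before the drawer push. After that it is hidden inside, so I can only infer from the gentle push that it still stands.
- The drawer crept inward by an estimated 1–2 mm while I was closing the lid.
- In the last top view the finder missed the swab jar, and its best match for the rinse cup was really the stop button. The scene view shows both in place.

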